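# Third hand: press an airer slat against a sprung stop

## Robot

A 6-joint arm with a two-finger parallel gripper is mounted at the origin on a cart in front of the work surface, level with it; the furniture and walls round the work are solid. World frame = base frame: x ahead of the robot, y to its left, z up, the work surface at z = 0. Lengths are in m, angles in degrees, forces in N, time in s.
With the tool pointing down it reaches from about 0.325 to 0.9 m from the base axis. Payload 3.5 kg.
Tool frame: the origin (TCP) lies at the centre of the arm's flange, where the gripper is bolted on; the fingertips stand r.finger_overhang ahead of it and the grasp point (between the pads) lies 155 mm ahead of it (r.finger_overhang is the distance from the TCP to the fingertips, in m); z points along the fingers, y is the line along which they close (so a half turn about z gives the same grasp; the last joint's range is limited). The gripper opens to 85 mm and grips with 20 to 120 N. Pads are 22 mm wide; open, the fingers measure 114 mm over their backs; the gripper's body (76 mm by 85 mm) begins 54 mm behind the grasp point. The pads swing forward as they close: fully open they stand 13 mm farther back than shut.
Start: joints at [59.794, 15.837, -1.513, 72.651, 0, 84.076], TCP at [0.257, 0.57, 0.405] pointing down, gripper open.
Joint ranges: [-178.77, 178.77], [-48.84, 107.48], [-61.69, 71.31], [-111.58, 123.2], [-90, 87.43], [-180, 180]. Speed limits (degrees/s): [147.25, 147.25, 180, 180, 180, 180].

## Interface

Orientations are given as [roll, pitch, yaw] about the fixed x, y, z axes, in that order (R = Rz(yaw) Ry(pitch) Rx(roll)).
In Python, from bench import r gives the robot as it stands.
- The arm moves only by the shell command python3 shift.py 'ROWS'. ROWS is a JSON list of rows, 1 to 20 of them, each an object with the fields pos (a list: dx, dy, dz in fractions of the full range, 1 being 1 m), rotvec (a list: a rotation vector rx, ry, rz in fractions of the full range, 1 being 45 degrees), finger_gap (the finger opening in m); a field left out counts as zero (the opening has to be given); each row is the pose to reach, as a shift and turn from the pose commanded when the command began, along the tool's axes at that moment; what a row does not reach only later rows make up. A row lasts 1/12 s, in which the tool goes at most 0.0417 m and 7.16 degrees, less where a joint would pass 70% of its speed; a pose out of reach is approached as far as the arm can. The fingers move at their own pace and stop on an object; the grip force is fixed at half the most. Time passes only in rows, so rows that do not move let the fingers close. It prints the time, the measured TCP pose, the force, the opening and the grip force at its end. No shift or turn number may pass 1 either way. Input that does not fit is refused with a message, and nothing moves.
- r.get_obs(): the state, without advancing time (a new reading comes with each control period).
- r.get_image(name): name is "scene" or "top" or "wrist"; returns the picture (420x560x3 uint8, red, green, blue); there is no depth.
- r.calibration(name): a dict with "fx", "fy", "cx", "cy" (pixels), "view" (4x4, takes a point from world to camera coordinates). Camera axes: x right, y up, looking along -z (the intrinsics and any distortion apply to the point x, -y, -z); pixel columns grow to the right and rows downward; lengths in m; the calibration is good to about 2 mm. A picture is of the moment at which its call begins: read the wrist's pose just before it. calibration takes no time and is no camera call; for the wrist camera it gives the pose at the moment of the call.
- r.close_job(): hands the job in; it is judged then, once.
The state is a dict: "time": time; "joints": joint angles; "joint_vel": joint speeds; "effort": joint torques, N m; "eef_pos": TCP position; "orientation": TCP orientation; "wrist_force": force on the tool from outside, world axes, zero at the start; "moment": the same for the moment, N m; "width": finger opening in m; "finger_force": force on a finger pad.
Only numpy, scipy, OpenCV 4.12 (cv2) and the standard library are available. Lean on these libraries where they do the work, as an engineer would, in place of code of your own. Each camera call takes 0.05 s, during which the arm holds its last target. There are 200 camera calls.

## Task

Be my third hand while I screw a bracket to a wooden airer slat. Lay the slat flat in the guide of the jig and slide it under the gauge until its end just meets the sprung steel stop, let go of it and push the gauge's blue knob down until the foot rests on the slat, then let the gauge spring up again. Then push the slat straight against the stop with the gripper until the black pointer stands in the green patch, never in the red, and finish while still holding that steady push; do not knock over or shove aside the brush, tin, timer and dropper bottle.

Things in the scene. Friction and masses are not known exactly. Their poses are not given: they have to be found in the camera images.
- jig: assembly jig fixed to the worktop: plywood base 252 x 150 x 12 thick; its top is the bed. Origin on the worktop, below the guide's middle line; the base runs from x -105 to +147 of it. x runs along the guide, away from the robot to the sprung stop; z is up. A grey gauge post 18x16, 112 high, stands at x +55, y +58; its arm with a brass bush crosses over the guide 93 to 115 above the worktop
- jig_bed (a point): point on the bed surface, 12 above the jig's origin, on the guide's middle line. Two aluminium rails, 8 high above the bed, run from jig x +5 to +70 with an inner gap of 42 (jig y -21 to +21); their mouths flare from x -20 to +5
- slat: loose wooden slat 160 (its x) x 36 (y) x 20 (z), 0.1 to 0.17 kg; its x points roughly away from the robot at the start, within 0.5 rad. It lies on the worktop left or right of the jig. Origin at the middle of its underside
- slat_front (a point): middle of the slat's far end face, 80 ahead of its middle, 10 above its underside
- slat_rear (a point): middle of the slat's near end face, 80 behind its middle, 10 above its underside
- stop (a joint): how far the sprung steel stop is pressed in along jig +x (m): 0 free, 0.027 fully in; push = 2.1 N + 600 N/m x value. A black pointer on it moves over a white scale on its -y side: pointer in the green patch = 0.008 to 0.017 (7 to 12 N), in the red from 0.020 on
- stop_face (a point): middle of the stop's near face, 10 above the bed; at jig x +80 when free. The face is 44 wide, 1 to 33 above the bed
- gauge (a joint): how far the height gauge's plunger is pushed down (m): 0 = up (foot underside 45 above the bed), 0.040 = lowest; foot height above the bed = 0.045 - value, so it reads 0.025 on a slat lying flat. Spring-returned: needs 2 to 4 N and rises again when let go
- gauge_knob (a point): centre of the top of the gauge's blue knob (diameter 30), 165 above the worktop when up, at jig x +55, y 0; below it a rubber foot of diameter 18 on the same upright line
- brush: wooden scrubbing brush, bristles down, 57x150x43, loose. Bystander. Origin at the middle of its underside
- tin: round polish tin with tan lid, diameter 65, height 29, loose. Bystander. Origin at the middle of its underside
- timer: taupe and white wind-up timer, diameter 65, height 49, loose. Bystander. Origin at the middle of its underside
- dropper: small amber dropper bottle, diameter 33, height 102, loose. Bystander. Origin at the middle of its underside

How it is judged:
By the outcome, as a careful person would: the job done as asked, in the order asked, and still so for the second after the job is handed in, while the arm keeps its last pose, push and grip.
It also fails if it takes over 72 s, if anything falls off the work surface, if the arm or the gripper's body presses on something with over 40 N, if the wrist force passes 120 N, or if a joint passes its speed limit or range.

## Working session

There is one attempt and no reset: what is moved stays moved. The work goes in short steps, Python scripts to look and compute and a shell command to move; the robot and the scene stay as the last step left them, time stands still between calls to the robot, and variables do not carry over. Pictures are saved under pics/ and viewed, at most 10 in all, crops included, and the job is handed in when it is done.

```bash
ls; mkdir -p pics; python3 - <<'E'
from bench import r
import cv2,numpy as np
print(r.get_obs(), r.finger_overhang)
for n in ("scene","top"):
    c=r.calibration(n); print(n,{k:np.round(v,4).tolist() if not isinstance(v,str) else v for k,v in c.items()})
    cv2.imwrite(f"pics/{n}0.png",r.get_image(n)[:,:,::-1])
E
```

```text
bench.py
pics
shift.py
{'time': 0.0, 'joints': array([ 5.97939463e+01,  1.58803572e+01, -1.59927943e+00,  7.26490386e+01,
       -9.82173331e-04,  8.40763553e+01]), 'joint_vel': array([ 0.02229041, -0.0270034 ,  0.01376068, -0.02138438, -0.04829097,
        0.00402043]), 'effort': array([-1.10787118e-03, -4.45513844e+01,  2.95200080e+01,  1.64595869e-02,
       -7.02313923e-05,  6.78306904e-06]), 'eef_pos': array([0.25682668, 0.56936344, 0.40352468]), 'orientation': array([-1.79871911e+02, -1.23027306e-02,  1.55717578e+02]), 'wrist_force': array([-0.16268659,  0.09195454, -0.29153197]), 'moment': array([ 0.00060274, -0.00905702,  0.02173595]), 'finger_force': 0.0, 'width': 0.08542932186008982} 0.1734
scene {'fx': 379.5737, 'fy': 379.5737, 'cx': 282.3353, 'cy': 200.7261, 'view': [[0.7295, -0.684, 0.0083, -0.4004], [0.2698, 0.2988, 0.9154, -0.2664], [-0.6286, -0.6655, 0.4024, -0.9908], [0.0, 0.0, 0.0, 1.0]]}
top {'fx': 381.3268, 'fy': 381.3268, 'cx': 281.5987, 'cy': 210.3229, 'view': [[0.0027, -1.0, 0.0094, -0.0025], [0.9963, 0.0036, 0.0864, -0.5714], [-0.0865, 0.0091, 0.9962, -1.1686], [0.0, 0.0, 0.0, 1.0]]}
```

View pics/scene0.png

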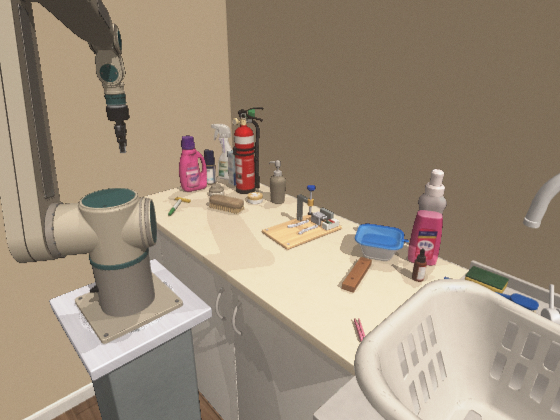

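View pics/top0.png

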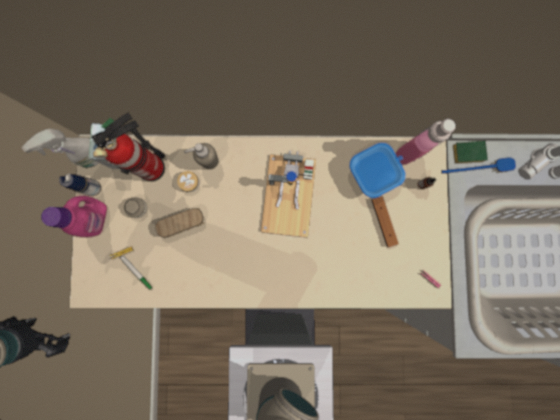

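Scene: jig centre at top-view pixel (290,195), slat (brown) at (384,222), just below a blue tub at (377,170); brush (178,222), tin (187,182), timer (132,207), dropper (427,183). Now an enlarged view for the edges.

```bash
cat > h.py <<'E'
import numpy as np,cv2
from bench import r
def ray(c,uv):
    V=np.array(c["view"]);R=V[:3,:3];t=V[:3,3]
    d=np.array([(uv[0]-c["cx"])/c["fx"],-(uv[1]-c["cy"])/c["fy"],-1.])
    return -R.T@t, R.T@d
def onz(c,uv,z):
    o,d=ray(c,uv); return o+d*(z-o[2])/d[2]
def proj(c,p):
    V=np.array(c["view"]);q=V[:3,:3]@np.array(p)+V[:3,3]
    return np.array([c["cx"]+c["fx"]*q[0]/-q[2], c["cy"]-c["fy"]*q[1]/-q[2]])
E
python3 - <<'E'
from h import *
print([k for k in r.calibration("top")])
c=r.calibration("top")
im=cv2.imread("pics/top0.png")
hsv=cv2.cvtColor(im,cv2.COLOR_BGR2HSV)
print("slat,wood,floor hsv",hsv[222,384],hsv[225,290],hsv[260,350],hsv[178,291])
crop=im[130:270,250:450]; cv2.imwrite("pics/crop.png",cv2.resize(crop,None,fx=4,fy=4,interpolation=cv2.INTER_CUBIC))
E
```

```text
['fx', 'fy', 'cx', 'cy', 'view']
slat,wood,floor hsv [ 12 145 135] [ 18  97 206] [ 21  52 205] [109 184 157]
```

View pics/crop.png

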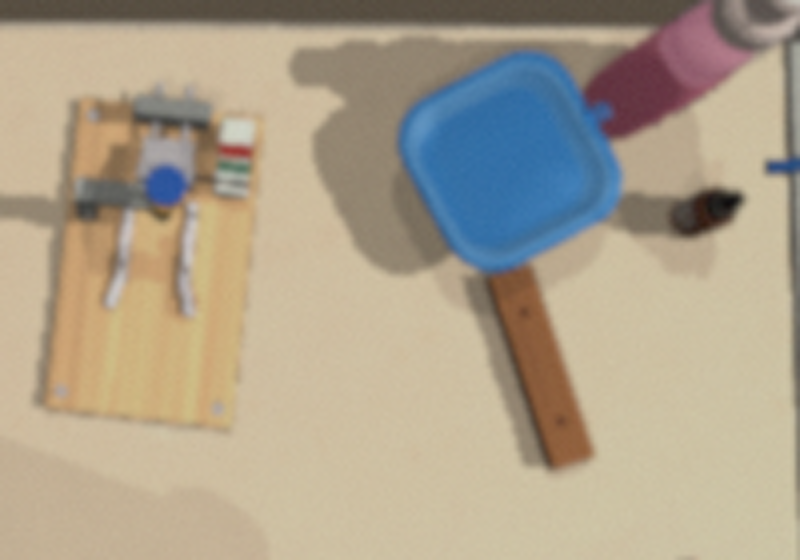

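```bash
python3 - <<'E'
from h import *
c=r.calibration("top"); im=cv2.imread("pics/top0.png")
f=lambda p,z:onz(c,(p[0]/4+250-.375,p[1]/4+130-.375),z)
for n,p in dict(TL=(78,98),TR=(262,116),BR=(231,430),BL=(46,404)).items(): print(n,f(p,.012).round(4))
print("knob",f((166,185),.165).round(4))
hsv=cv2.cvtColor(im,cv2.COLOR_BGR2HSV); m=cv2.inRange(hsv,(6,110,60),(16,255,200)); m[:,:365]=0;m[:190]=0;m[260:]=0;m[:,410:]=0
cs=max(cv2.findContours(m,0,1)[0],key=cv2.contourArea); R=cv2.minAreaRect(cs);b=cv2.boxPoints(R);print(R)
B=np.array([onz(c,p,.02) for p in b]);print(B.round(4),B.mean(0))
w=r.calibration("wrist");print(np.array(w["view"]).round(3).tolist(),w["fx"])
from scipy.spatial.transform import Rotation as T
o=r.get_obs();print(T.from_euler("xyz",o["orientation"],degrees=True).as_matrix().round(3).tolist())
E
cat >> h.py <<'E'
from scipy.spatial.transform import Rotation as T
YJ=-5.7; OJ=np.array([0.6013,-0.0196,0.])
def J(x,y,z):
    a=np.radians(YJ); return OJ+np.array([x*np.cos(a)-y*np.sin(a),x*np.sin(a)+y*np.cos(a),z])
def shift(p,yaw):
    o=r.get_obs(); R=T.from_euler("xyz",o["orientation"],degrees=True); G=T.from_euler("xyz",[180,0,yaw],degrees=True)
    d=R.inv().apply(np.array(p)-o["eef_pos"]); w=(R.inv()*G).as_rotvec(degrees=True)
    print("shift",d.round(4),w.round(2),"| at",o["eef_pos"].round(4),o["orientation"].round(2),"F",o["wrist_force"].round(2),"w",round(o["width"],4),"t",round(o["time"],2))
E
python3 - <<'E'
from h import *
shift([.497,-.337,.40],197.3)
V=np.array(r.calibration("wrist")["view"]);R=T.from_euler("xyz",r.get_obs()["orientation"],degrees=True).as_matrix()
print("cam in tool",R.T@(-V[:3,:3].T@V[:3,3]-r.get_obs()["eef_pos"]),"look",R.T@(-V[2,:3]))
E
```

```text
shift [-0.5916 -0.7275  0.005 ] [ -0.11  -0.05 -41.58] | at [0.2568 0.5694 0.4037] [-1.7988e+02 -1.0000e-02  1.5572e+02] F [ 0.6  -0.19  0.64] w 0.0856 t 0.1
cam in tool [ 0.06953919 -0.00021121  0.03019322] look [-2.74684245e-01  7.70099555e-06  9.61534485e-01]
```

Careful with the scale: turns go in shares of 45 degrees. That gives: -41.6 degrees / 45 = -0.9244.

```bash
python3 shift.py '[{"pos": [-0.59, -0.73, 0.005], "rotvec": [0, 0, -0.9244], "finger_gap": 0.085}, {"pos": [-0.59, -0.73, 0.005], "rotvec": [0, 0, -0.9244], "finger_gap": 0.085}, {"pos": [-0.59, -0.73, 0.005], "rotvec": [0, 0, -0.9244], "finger_gap": 0.085}, {"pos": [-0.59, -0.73, 0.005], "rotvec": [0, 0, -0.9244], "finger_gap": 0.085}, {"pos": [-0.59, -0.73, 0.005], "rotvec": [0, 0, -0.9244], "finger_gap": 0.085}, {"pos": [-0.59, -0.73, 0.005], "rotvec": [0, 0, -0.9244], "finger_gap": 0.085}, {"pos": [-0.59, -0.73, 0.005], "rotvec": [0, 0, -0.9244], "finger_gap": 0.085}, {"pos": [-0.59, -0.73, 0.005], "rotvec": [0, 0, -0.9244], "finger_gap": 0.085}, {"pos": [-0.59, -0.73, 0.005], "rotvec": [0, 0, -0.9244], "finger_gap": 0.085}, {"pos": [-0.59, -0.73, 0.005], "rotvec": [0, 0, -0.9244], "finger_gap": 0.085}, {"pos": [-0.59, -0.73, 0.005], "rotvec": [0, 0, -0.9244], "finger_gap": 0.085}, {"pos": [-0.59, -0.73, 0.005], "rotvec": [0, 0, -0.9244], "finger_gap": 0.085}, {"pos": [-0.59, -0.73, 0.005], "rotvec": [0, 0, -0.9244], "finger_gap": 0.085}, {"pos": [-0.59, -0.73, 0.005], "rotvec": [0, 0, -0.9244], "finger_gap": 0.085}, {"pos": [-0.59, -0.73, 0.005], "rotvec": [0, 0, -0.9244], "finger_gap": 0.085}, {"pos": [-0.59, -0.73, 0.005], "rotvec": [0, 0, -0.9244], "finger_gap": 0.085}, {"pos": [-0.59, -0.73, 0.005], "rotvec": [0, 0, -0.9244], "finger_gap": 0.085}]'; python3 -c "
from h import *
shift([.497,-.337,.40],197.3)"
```

```text
time: 1.52
eef_pos: [0.4339, -0.1093, 0.4008]
orientation: [180.0, 0.0, -162.7]
wrist_force: [0.8, 1.1, -0.3]
width: 0.085
finger_force: 0.0
shift [ 0.0074 -0.2362  0.0007] [ 0.02  0.   -0.02] | at [ 0.4339 -0.1093  0.4008] [ 179.98    0.   -162.72] F [ 0.84  1.06 -0.33] w 0.085 t 1.52
```

```bash
python3 shift.py '[{"pos": [0.007, -0.236, 0.001], "finger_gap": 0.085}, {"pos": [0.007, -0.236, 0.001], "finger_gap": 0.085}, {"pos": [0.007, -0.236, 0.001], "finger_gap": 0.085}, {"pos": [0.007, -0.236, 0.001], "finger_gap": 0.085}, {"pos": [0.007, -0.236, 0.001], "finger_gap": 0.085}, {"pos": [0.007, -0.236, 0.001], "finger_gap": 0.085}, {"pos": [0.007, -0.236, 0.001], "finger_gap": 0.085}, {"pos": [0.007, -0.236, 0.001], "finger_gap": 0.085}, {"pos": [0.007, -0.236, 0.001], "finger_gap": 0.085}]'; python3 - <<'E'
from h import *
shift([.497,-.337,.40],197.3)
c=r.calibration("wrist"); im=r.get_image("wrist")[:,:,::-1].copy(); cv2.imwrite("pics/w1.png",im)
hsv=cv2.cvtColor(im,cv2.COLOR_BGR2HSV); m=cv2.inRange(hsv,(5,110,50),(16,255,210))
for cc in sorted(cv2.findContours(m,0,1)[0],key=cv2.contourArea)[-2:]:
    R=cv2.minAreaRect(cc); b=cv2.boxPoints(R); B=np.array([onz(c,p,.02) for p in b]); print(R,b.round(0).tolist(),B.round(4).tolist(),B.mean(0).round(4))
E
```

```text
time: 2.27
eef_pos: [0.4974, -0.334, 0.3993]
orientation: [179.9, -0.1, -162.7]
wrist_force: [0.0, -0.1, 0.1]
width: 0.085
finger_force: 0.0
shift [ 0.0013 -0.0028 -0.0008] [ 0.13 -0.06  0.01] | at [ 0.4974 -0.334   0.3993] [ 1.7987e+02 -6.0000e-02 -1.6269e+02] F [ 0.04 -0.13  0.14] w 0.085 t 2.27
((277.0, 215.0), (130.0, 32.0), 90.0) [[261.0, 150.0], [293.0, 150.0], [293.0, 280.0], [261.0, 280.0]] [[0.4685, -0.3693, 0.02], [0.458, -0.3357, 0.02], [0.6092, -0.2872, 0.02], [0.621, -0.325, 0.02]] [ 0.5392 -0.3293  0.02  ]
((504.137939453125, 286.6551818847656), (116.9880599975586, 75.02091979980469), 21.801406860351562) [[436.0, 300.0], [464.0, 230.0], [572.0, 274.0], [545.0, 343.0]] [[0.5819, -0.1062, 0.02], [0.4867, -0.1144, 0.02], [0.4983, 0.0391, 0.02], [0.5987, 0.0587, 0.02]] [ 0.5414 -0.0307  0.02  ]
```

View pics/w1.png

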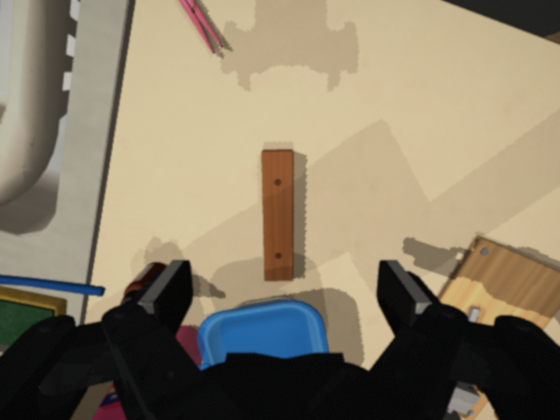

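The wrist view shows the slat clear of the tub: corners (261,150), (293,150), (293,280), (261,280). The arm was still settling, so measure again at rest.

```bash
python3 - <<'E'
from h import *
for k in range(2):
    im=r.get_image("wrist")[:,:,::-1].copy()
    shift([.497,-.337,.40],197.3)
    c=r.calibration("wrist"); im=r.get_image("wrist")[:,:,::-1].copy()
    hsv=cv2.cvtColor(im,cv2.COLOR_BGR2HSV); m=cv2.inRange(hsv,(5,110,50),(16,255,210)); m[:,340:]=0; m[290:]=0;m[:,:240]=0
    cc=max(cv2.findContours(m,0,1)[0],key=cv2.contourArea)
    R=cv2.minAreaRect(cc); b=cv2.boxPoints(R); B=np.array([onz(c,p,.02) for p in b]); print(c["cx"],c["cy"],R,B.round(4).tolist(),B.mean(0).round(4))
c=r.calibration("top");im=r.get_image("top")[:,:,::-1].copy(); cv2.imwrite("pics/t2.png",im)
hsv=cv2.cvtColor(im,cv2.COLOR_BGR2HSV)
# knob and slat edges from two sources: project slat corners (wrist) into top
print([proj(c,p).round(1).tolist() for p in B])
E
```

```text
shift [ 0.0016 -0.0035 -0.0002] [ 0.07 -0.03  0.08] | at [ 0.4974 -0.3332  0.3998] [ 1.7993e+02 -3.0000e-02 -1.6262e+02] F [ 0.95 -0.04  1.47] w 0.0853 t 2.37
284.3248922018221 209.26353188718008 ((276.5, 214.0), (31.0, 130.0), 0.0) [[0.6203, -0.3246, 0.02], [0.4678, -0.3691, 0.02], [0.4576, -0.3366, 0.02], [0.6088, -0.288, 0.02]] [ 0.5386 -0.3296  0.02  ]
shift [ 0.0017 -0.0035  0.0002] [ 0.02 -0.    0.1 ] | at [ 0.4976 -0.3331  0.4002] [ 179.98   -0.   -162.6 ] F [-0.24  0.49  0.31] w 0.085 t 2.47
284.3248922018221 209.26353188718008 ((277.4999694824219, 213.99996948242188), (30.999996185302734, 129.99996948242188), 0.0) [[0.6206, -0.3236, 0.02], [0.4679, -0.3683, 0.02], [0.4577, -0.3358, 0.02], [0.609, -0.2869, 0.02]] [ 0.5388 -0.3287  0.02  ]
[[383.8, 195.3], [399.1, 243.8], [388.7, 247.1], [372.3, 198.9]]
```

```bash
python3 -c "
from h import *
shift([.496,-.340,.176],197.2)"
```

```text
shift [ 0.0036 -0.0057  0.2243] [-0.01  0.01  0.19] | at [ 0.4977 -0.3334  0.4003] [-1.7999e+02  1.0000e-02 -1.6261e+02] F [ 0.06 -0.65  0.63] w 0.085 t 2.57
```

```bash
python3 shift.py '[{"pos": [0.004, -0.006, 0.04], "finger_gap": 0.085}, {"pos": [0.004, -0.006, 0.08], "finger_gap": 0.085}, {"pos": [0.004, -0.006, 0.12], "finger_gap": 0.085}, {"pos": [0.004, -0.006, 0.16], "finger_gap": 0.085}, {"pos": [0.004, -0.006, 0.19], "finger_gap": 0.085}, {"pos": [0.004, -0.006, 0.21], "finger_gap": 0.085}, {"pos": [0.004, -0.006, 0.223], "finger_gap": 0.085}, {"pos": [0.004, -0.006, 0.223], "finger_gap": 0.085}, {"pos": [0.004, -0.006, 0.223], "finger_gap": 0.085}]'; python3 -c "
from h import *
shift([.496,-.340,.176],197.2)"
```

```text
time: 3.32
eef_pos: [0.4956, -0.3408, 0.1766]
orientation: [179.9, -0.1, -162.6]
wrist_force: [-1.0, -1.0, 0.6]
width: 0.0853
finger_force: 0.0
shift [-0.0006  0.0006  0.0006] [ 0.08 -0.05  0.15] | at [ 0.4956 -0.3408  0.1766] [ 1.7992e+02 -5.0000e-02 -1.6265e+02] F [-0.96 -0.97  0.61] w 0.0853 t 3.32
```

```bash
python3 shift.py '[{"finger_gap": 0.06}, {"finger_gap": 0.045}, {"finger_gap": 0.038}, {"finger_gap": 0.03}, {"finger_gap": 0.02}, {"finger_gap": 0.02}, {"finger_gap": 0.02}, {"finger_gap": 0.02}, {"finger_gap": 0.02}, {"finger_gap": 0.02}]'; python3 -c "
from h import *
shift([.496,-.340,.176],197.2)"
```

```text
time: 4.15
eef_pos: [0.4965, -0.342, 0.1786]
orientation: [-179.9, 0.1, -162.7]
wrist_force: [-0.4, 0.1, 5.3]
width: 0.0342
finger_force: 62.0
shift [-0.0001  0.0021  0.0026] [-0.13  0.09  0.12] | at [ 0.4965 -0.342   0.1786] [-1.7987e+02  9.0000e-02 -1.6268e+02] F [-0.42  0.13  5.26] w 0.0342 t 4.15
```

```bash
python3 shift.py '[{"pos": [0.01, 0, -0.003], "finger_gap": 0.02}, {"pos": [0.04, 0, -0.005], "finger_gap": 0.02}, {"pos": [0.06, 0, -0.02], "finger_gap": 0.02}, {"pos": [0.06, 0, -0.06], "finger_gap": 0.02}, {"pos": [0.06, 0, -0.1], "finger_gap": 0.02}, {"pos": [0.06, 0, -0.1], "finger_gap": 0.02}, {"pos": [0.06, 0, -0.1], "finger_gap": 0.02}, {"pos": [0.06, 0, -0.1], "finger_gap": 0.02}]'; python3 - <<'E'
from h import *
c=r.calibration("wrist")
print(J(-0.135,0,.012+.1786+.03))
shift(J(-0.135,0,.012+.1786+.03),180+YJ)
cv2.imwrite("pics/w3.png",r.get_image("wrist")[:,:,::-1])
E
```

```text
time: 4.82
eef_pos: [0.4377, -0.359, 0.2767]
orientation: [180.0, -0.0, -162.7]
wrist_force: [0.0, 0.3, -0.6]
width: 0.0347
finger_force: 61.1
[ 0.4669675  -0.00619183  0.2206    ]
shift [-0.1329  0.3281  0.0562] [ 0.03 -0.05 23.  ] | at [ 0.4377 -0.359   0.2767] [ 1.7996e+02 -4.0000e-02 -1.6270e+02] F [ 0.05  0.29 -0.6 ] w 0.0347 t 4.82
```

View pics/w3.png

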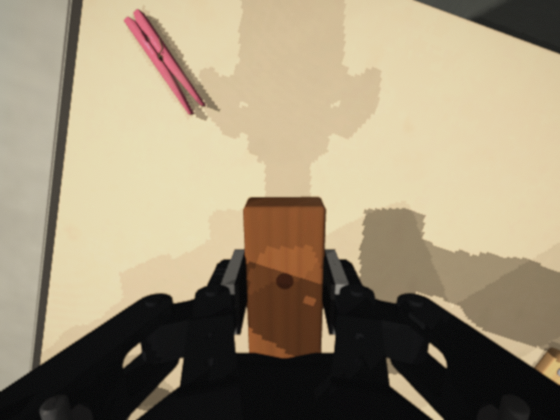

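Slat held square in the fingers: rear top edge spans columns 245–325 at row ~208, centred on cx.

```bash
python3 - <<'E'
from h import *
c=r.calibration("wrist");o=r.get_obs()
R=T.from_euler("xyz",o["orientation"],degrees=True)
zt=o["eef_pos"][2]-.1786+.02+.0005
for uv in [(245,208),(325,208),(285,281)]:
    print(R.inv().apply(onz(c,uv,zt)-o["eef_pos"]).round(4))
shift(J(-0.160,0,.012+.1786+.04),180+YJ)
E
```

```text
[ 0.0337 -0.0169  0.1581]
[0.0337 0.017  0.1582]
[-7.000e-04  1.000e-04  1.581e-01]
shift [-0.11    0.3373  0.0457] [ 0.13 -0.12 23.01] | at [ 0.4375 -0.3586  0.2756] [ 1.7984e+02 -9.0000e-02 -1.6269e+02] F [-0.8   0.37 -2.32] w 0.0347 t 4.87
```

Converted, 23 degrees / 45 = 0.5111.

```bash
python3 shift.py '[{"pos": [-0.11, 0.337, 0.045], "rotvec": [0, 0, 0.5111], "finger_gap": 0.02}, {"pos": [-0.11, 0.337, 0.045], "rotvec": [0, 0, 0.5111], "finger_gap": 0.02}, {"pos": [-0.11, 0.337, 0.045], "rotvec": [0, 0, 0.5111], "finger_gap": 0.02}, {"pos": [-0.11, 0.337, 0.045], "rotvec": [0, 0, 0.5111], "finger_gap": 0.02}, {"pos": [-0.11, 0.337, 0.045], "rotvec": [0, 0, 0.5111], "finger_gap": 0.02}, {"pos": [-0.11, 0.337, 0.045], "rotvec": [0, 0, 0.5111], "finger_gap": 0.02}, {"pos": [-0.11, 0.337, 0.045], "rotvec": [0, 0, 0.5111], "finger_gap": 0.02}, {"pos": [-0.11, 0.337, 0.045], "rotvec": [0, 0, 0.5111], "finger_gap": 0.02}, {"pos": [-0.11, 0.337, 0.045], "rotvec": [0, 0, 0.5111], "finger_gap": 0.02}, {"pos": [-0.11, 0.337, 0.045], "rotvec": [0, 0, 0.5111], "finger_gap": 0.02}, {"pos": [-0.11, 0.337, 0.045], "rotvec": [0, 0, 0.5111], "finger_gap": 0.02}, {"pos": [-0.11, 0.337, 0.045], "rotvec": [0, 0, 0.5111], "finger_gap": 0.02}, {"pos": [-0.11, 0.337, 0.045], "rotvec": [0, 0, 0.5111], "finger_gap": 0.02}]'; python3 - <<'E'
from h import *
r.get_image("top")
shift(J(-0.160,0,.012+.1786+.04),180+YJ)
im=r.get_image("top")[:,:,::-1]; cv2.imwrite("pics/t4.png",im)
cw=r.calibration("wrist");w=r.get_image("wrist")[:,:,::-1]; np.save("cw.npy",np.array(cw["view"])); cv2.imwrite("pics/w4.png",w)
a=cv2.resize(im[140:240,240:340],None,fx=5,fy=5,interpolation=cv2.INTER_CUBIC)
cv2.imwrite("pics/m4.png",a)
E
```

```text
time: 5.95
eef_pos: [0.4431, -0.0056, 0.2315]
orientation: [-180.0, -0.1, 174.2]
wrist_force: [-0.5, -0.3, -1.6]
width: 0.0344
finger_force: 61.2
shift [0.0014 0.0019 0.0011] [-0.01 -0.04 -0.08] | at [ 0.4432 -0.0058  0.2317] [-1.7999e+02 -4.0000e-02  1.7422e+02] F [-0.54 -0.73 -0.51] w 0.0343 t 6.0
```

View pics/m4.png

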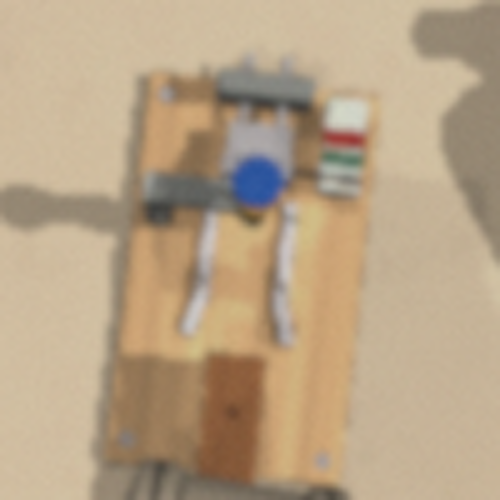

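Slat front edge at crop (203–265, 354), rails' straight parts at columns ~208 and ~283, row 250; knob (257,180). Compute lateral error in jig coordinates.

```bash
python3 - <<'E'
from h import *
c=r.calibration("top"); im=cv2.imread("pics/t4.png"); hsv=cv2.cvtColor(im,cv2.COLOR_BGR2HSV)
a=np.radians(YJ);Ri=np.array([[np.cos(a),np.sin(a)],[-np.sin(a),np.cos(a)]])
tj=lambda p:(Ri@(p[:2]-OJ[:2])).round(4)
m=cv2.inRange(hsv,(6,120,60),(15,255,200)); m[:205]=0;m[240:]=0;m[:,:275]=0;m[:,300:]=0
for v in range(213,231,3):
    u=np.where(m[v])[0]; print("slat",v,u.min(),u.max(),tj(onz(c,((u.min()+u.max())/2,v),.0736)))
# rails: bright low-sat
m2=cv2.inRange(hsv,(0,0,150),(180,60,255)); 
for v in range(184,208,3):
    u=[k for k in range(274,301) if m2[v,k]]; print("rail",v,u,[tj(onz(c,(k,v),.02))[1] for k in u],tj(onz(c,(288,v),.02))[0])
k=cv2.inRange(hsv,(100,140,80),(125,255,255));k[:, :280]=0;k[:,305:]=0;k[:165]=0;k[190:]=0
M=cv2.moments(k,True);print("knob",tj(onz(c,(M['m10']/M['m00'],M['m01']/M['m00']),.165)))
# wrist: same
print("tcp in jig",tj(r.get_obs()["eef_pos"]))
E
```

```text
slat 213 281 292 [-0.0424  0.0005]
slat 216 281 292 [-0.0513 -0.0005]
slat 219 281 292 [-0.0603 -0.0014]
slat 222 280 291 [-0.0696  0.0007]
slat 225 280 291 [-0.0785 -0.0002]
slat 228 280 291 [-0.0874 -0.0011]
rail 184 [281, 282, 283, 296, 297, 298, 299] [np.float64(0.0263), np.float64(0.0231), np.float64(0.02), np.float64(-0.0209), np.float64(-0.024), np.float64(-0.0272), np.float64(-0.0303)] 0.054
rail 187 [280, 281, 282, 296, 297, 298] [np.float64(0.0284), np.float64(0.0253), np.float64(0.0222), np.float64(-0.0218), np.float64(-0.025), np.float64(-0.0281)] 0.0445
rail 190 [280, 281, 282, 295, 296, 297, 298] [np.float64(0.0275), np.float64(0.0243), np.float64(0.0212), np.float64(-0.0196), np.float64(-0.0228), np.float64(-0.0259), np.float64(-0.0291)] 0.035
rail 193 [280, 281, 295, 296, 297, 298] [np.float64(0.0265), np.float64(0.0234), np.float64(-0.0206), np.float64(-0.0237), np.float64(-0.0269), np.float64(-0.03)] 0.0255
rail 196 [280, 281, 296, 297] [np.float64(0.0255), np.float64(0.0224), np.float64(-0.0247), np.float64(-0.0278)] 0.016
rail 199 [278, 279, 280, 281, 295, 296, 297] [np.float64(0.0308), np.float64(0.0277), np.float64(0.0245), np.float64(0.0214), np.float64(-0.0225), np.float64(-0.0256), np.float64(-0.0287)] 0.0065
rail 202 [277, 278, 279, 280, 295, 296, 297] [np.float64(0.033), np.float64(0.0298), np.float64(0.0267), np.float64(0.0236), np.float64(-0.0234), np.float64(-0.0266), np.float64(-0.0297)] -0.0029
rail 205 [276, 277, 278, 279, 296, 297, 298] [np.float64(0.0351), np.float64(0.032), np.float64(0.0288), np.float64(0.0257), np.float64(-0.0275), np.float64(-0.0306), np.float64(-0.0338)] -0.0124
knob [0.0547 0.0002]
tcp in jig [-0.1585 -0.002 ]
```

View pics/w4.png

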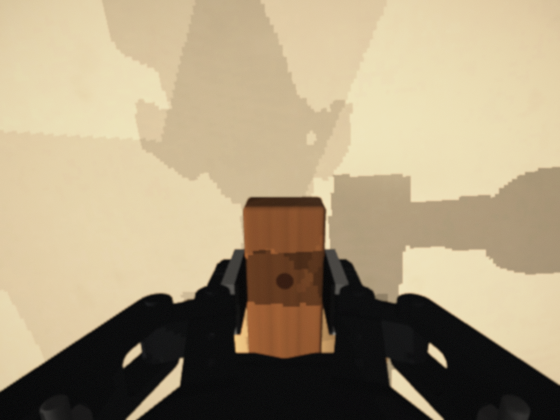

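```bash
sed -i 's/OJ=np.array(\[0.6013,-0.0196/OJ=np.array([0.6015,-0.0214/' h.py; python3 -c "
from h import *
shift(J(-.1585,0,.012+.1786+.003),180+YJ);shift(J(-.085,0,.012+.1786+.003),180+YJ)"
```

```text
shift [-0.0004  0.0002  0.0384] [-0.01  0.   -0.09] | at [ 0.4434 -0.0058  0.232 ] [-179.99    0.    174.21] F [-0.42  0.48 -0.91] w 0.0345 t 6.1
shift [-0.0739  0.0003  0.0384] [-0.01  0.   -0.09] | at [ 0.4434 -0.0058  0.232 ] [-179.99    0.    174.21] F [-0.42  0.48 -0.91] w 0.0345 t 6.1
```

```bash
python3 shift.py '[{"pos": [0, 0, 0.02], "finger_gap": 0.02}, {"pos": [0, 0, 0.034], "finger_gap": 0.02}, {"pos": [0, 0, 0.038], "finger_gap": 0.02}, {"pos": [0, 0, 0.038], "finger_gap": 0.02}, {"pos": [-0.01, 0, 0.038], "finger_gap": 0.02}, {"pos": [-0.02, 0, 0.038], "finger_gap": 0.02}, {"pos": [-0.03, 0, 0.038], "finger_gap": 0.02}, {"pos": [-0.04, 0, 0.038], "finger_gap": 0.02}, {"pos": [-0.05, 0, 0.038], "finger_gap": 0.02}, {"pos": [-0.06, 0, 0.038], "finger_gap": 0.02}, {"pos": [-0.07, 0, 0.038], "finger_gap": 0.02}, {"pos": [-0.074, 0, 0.038], "finger_gap": 0.02}, {"pos": [-0.074, 0, 0.038], "finger_gap": 0.02}, {"pos": [-0.074, 0, 0.038], "finger_gap": 0.02}]'; python3 - <<'E'
from h import *
shift(J(-.085,0,.012+.1786),180+YJ)
im=r.get_image("top")[:,:,::-1]; cv2.imwrite("pics/m5.png",cv2.resize(im[140:240,240:340],None,fx=5,fy=5,interpolation=cv2.INTER_CUBIC))
E
```

```text
time: 7.27
eef_pos: [0.5168, -0.0121, 0.1938]
orientation: [180.0, -0.1, 174.3]
wrist_force: [0.1, -0.0, -0.7]
width: 0.0346
finger_force: 61.2
shift [-0.0002 -0.0008  0.0032] [ 0.   -0.05  0.02] | at [ 0.5168 -0.0121  0.1938] [ 1.8000e+02 -5.0000e-02  1.7432e+02] F [ 0.06 -0.01 -0.68] w 0.0346 t 7.27
```

View pics/m5.png

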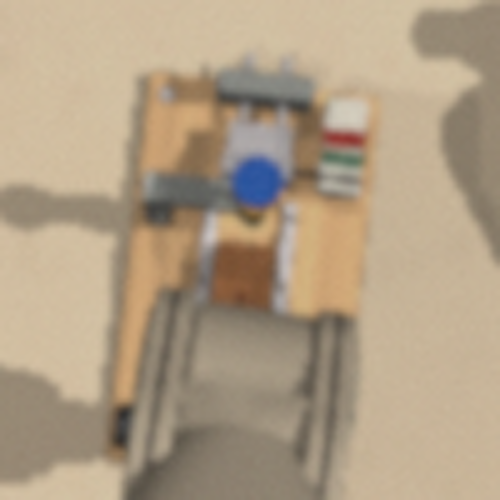

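The slat's front (crop 212–278, row 245) lies between the rails, no side force. Lower onto the bed.

```bash
python3 shift.py '[{"pos": [0, 0, 0.0015], "finger_gap": 0.02}, {"pos": [0, 0, 0.003], "finger_gap": 0.02}, {"pos": [0, 0, 0.003], "finger_gap": 0.02}, {"pos": [0, 0, 0.003], "finger_gap": 0.02}, {"pos": [0, 0, 0.003], "finger_gap": 0.02}]'
```

```text
time: 7.73
eef_pos: [0.5166, -0.0121, 0.191]
orientation: [-180.0, -0.0, 174.3]
wrist_force: [0.1, 0.0, -1.2]
width: 0.0344
finger_force: 61.2
```

```bash
python3 shift.py '[{"pos": [0, 0, 0.001], "finger_gap": 0.02}, {"pos": [0, 0, 0.001], "finger_gap": 0.02}, {"pos": [0, 0, 0.001], "finger_gap": 0.02}]'; python3 shift.py '[{"pos": [0, 0, 0.001], "finger_gap": 0.02}, {"pos": [0, 0, 0.001], "finger_gap": 0.02}, {"pos": [0, 0, 0.001], "finger_gap": 0.02}]'
```

```text
time: 7.98
eef_pos: [0.5168, -0.0121, 0.1906]
orientation: [-180.0, 0.0, 174.3]
wrist_force: [-3.2, 0.2, 5.3]
width: 0.0345
finger_force: 61.9
time: 8.23
eef_pos: [0.5169, -0.0121, 0.1905]
orientation: [-180.0, -0.0, 174.3]
wrist_force: [-5.0, 1.0, 13.2]
width: 0.0346
finger_force: 62.9
```

```bash
python3 shift.py '[{"pos": [0, 0, -0.0013], "finger_gap": 0.02}, {"pos": [0, 0, -0.0013], "finger_gap": 0.02}, {"pos": [-0.01, 0, -0.0013], "finger_gap": 0.02}, {"pos": [-0.02, 0, -0.0013], "finger_gap": 0.02}, {"pos": [-0.026, 0, -0.0013], "finger_gap": 0.02}, {"pos": [-0.03, 0, -0.0013], "finger_gap": 0.02}, {"pos": [-0.032, 0, -0.0013], "finger_gap": 0.02}, {"pos": [-0.032, 0, -0.0013], "finger_gap": 0.02}, {"pos": [-0.032, 0, -0.0013], "finger_gap": 0.02}]'; python3 shift.py '[{"pos": [-0.001, 0, 0], "finger_gap": 0.02}, {"pos": [-0.002, 0, 0], "finger_gap": 0.02}, {"pos": [-0.002, 0, 0], "finger_gap": 0.02}]'
```

```text
time: 8.98
eef_pos: [0.5482, -0.0153, 0.1906]
orientation: [-180.0, -0.1, 174.3]
wrist_force: [-4.5, 1.7, 8.5]
width: 0.034
finger_force: 62.4
time: 9.23
eef_pos: [0.5488, -0.0153, 0.1905]
orientation: [-180.0, -0.4, 174.3]
wrist_force: [-8.8, 1.5, 14.4]
width: 0.0342
finger_force: 63.0
```

```bash
python3 shift.py '[{"pos": [0, 0, -0.001], "finger_gap": 0.02}, {"pos": [0, 0, -0.0015], "finger_gap": 0.02}, {"pos": [0, 0, -0.0015], "finger_gap": 0.02}, {"pos": [0, 0, -0.0015], "finger_gap": 0.02}]';python3 - <<'E'
from h import *
shift(J(-.046,0,.012+.1786),180+YJ)
im=r.get_image("scene")[:,:,::-1]; cv2.imwrite("pics/s6.png",im)
a=cv2.resize(im[180:250,255:355],None,fx=6,fy=6,interpolation=cv2.INTER_CUBIC)
cv2.imwrite("pics/m6.png",a)
E
```

```text
time: 9.57
eef_pos: [0.551, -0.0156, 0.1914]
orientation: [180.0, 0.0, 174.3]
wrist_force: [0.3, 0.8, -1.2]
width: 0.0345
finger_force: 61.2
shift [-0.0049 -0.0008  0.0008] [0.   0.01 0.02] | at [ 0.551  -0.0156  0.1914] [1.8000e+02 1.0000e-02 1.7432e+02] F [ 0.31  0.76 -1.22] w 0.0345 t 9.57
```

View pics/m6.png

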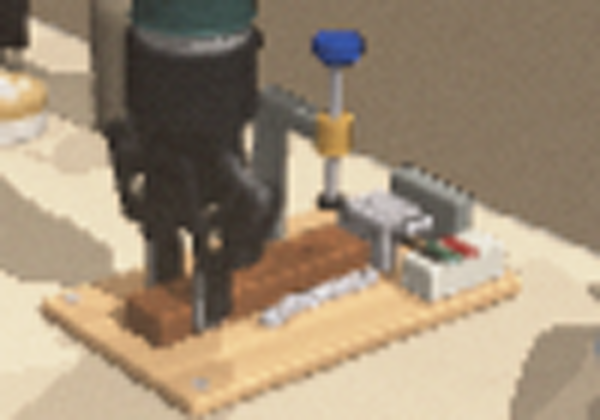

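The slat is in the guide with its front (crop ~(385,265)) just short of the stop; what I felt was bed friction. Creep forward.

```bash
python3 shift.py '[{"pos": [-0.002, 0, 0], "finger_gap": 0.02}, {"pos": [-0.003, 0, 0], "finger_gap": 0.02}, {"pos": [-0.003, 0, 0], "finger_gap": 0.02}, {"pos": [-0.003, 0, 0], "finger_gap": 0.02}]'; for i in 1 2; do python3 shift.py '[{"pos": [-0.001, 0, 0], "finger_gap": 0.02}, {"pos": [-0.001, 0, 0], "finger_gap": 0.02}, {"pos": [-0.001, 0, 0], "finger_gap": 0.02}]' | grep -E 'eef|wrist'; done
```

```text
time: 9.95
eef_pos: [0.5539, -0.0158, 0.1918]
orientation: [180.0, 0.0, 174.3]
wrist_force: [-0.9, 0.6, -1.4]
width: 0.0347
finger_force: 61.2
eef_pos: [0.5547, -0.0159, 0.1918]
wrist_force: [-0.0, 0.8, -1.3]
eef_pos: [0.5557, -0.016, 0.1919]
wrist_force: [-0.2, -0.2, -1.6]
```

```bash
python3 shift.py '[{"pos": [-0.0007, 0, 0], "finger_gap": 0.02}, {"pos": [-0.0007, 0, 0], "finger_gap": 0.02}, {"pos": [-0.0007, 0, 0], "finger_gap": 0.02}]' | grep -E 'eef|wrist'; python3 shift.py '[{"pos": [-0.0007, 0, 0], "finger_gap": 0.02}, {"pos": [-0.0007, 0, 0], "finger_gap": 0.02}, {"pos": [-0.0007, 0, 0], "finger_gap": 0.02}]' | grep -E 'eef|wrist'
```

```text
eef_pos: [0.5564, -0.0161, 0.1919]
wrist_force: [-0.0, 0.2, -1.4]
eef_pos: [0.5569, -0.0161, 0.1917]
wrist_force: [-0.6, 1.0, -1.6]
```

```bash
python3 shift.py '[{"pos": [-0.0007, 0, 0], "finger_gap": 0.02}, {"pos": [-0.0007, 0, 0], "finger_gap": 0.02}, {"pos": [-0.0007, 0, 0], "finger_gap": 0.02}]' | grep -E 'eef|wrist'
```

```text
eef_pos: [0.5572, -0.0161, 0.1916]
wrist_force: [-2.8, 0.1, -0.2]
```

```bash
python3 shift.py '[{"pos": [0, 0, 0.0005], "finger_gap": 0.02}, {"pos": [0, 0, 0.0005], "finger_gap": 0.04}, {"pos": [0, 0, 0.0003], "finger_gap": 0.06}, {"finger_gap": 0.085}, {"finger_gap": 0.085}, {"finger_gap": 0.085}, {"finger_gap": 0.085}, {"pos": [0, 0, -0.02], "finger_gap": 0.085}, {"pos": [0, 0, -0.06], "finger_gap": 0.085}, {"pos": [0, 0, -0.1], "finger_gap": 0.085}, {"pos": [0, 0, -0.14], "finger_gap": 0.06}, {"pos": [0, 0, -0.18], "finger_gap": 0.0}, {"pos": [0, 0, -0.19], "finger_gap": 0}, {"pos": [0, 0, -0.19], "finger_gap": 0}, {"pos": [0, 0, -0.19], "finger_gap": 0}]'; python3 - <<'E'
from h import *
shift(J(.055,0,.165+.1734+.02),180+YJ)
im=r.get_image("top")[:,:,::-1]; cv2.imwrite("pics/t7.png",im)
s=r.get_image("scene")[:,:,::-1]; cv2.imwrite("pics/s7.png",s)
a=cv2.resize(im[150:220,255:335],None,fx=5,fy=5,interpolation=cv2.INTER_CUBIC);b=cv2.resize(s[180:250,265:345],None,fx=5,fy=5,interpolation=cv2.INTER_CUBIC)
cv2.imwrite("pics/m7.png",np.hstack([a,b]))
E
```

```text
time: 12.45
eef_pos: [0.5578, -0.0162, 0.3822]
orientation: [-180.0, 0.1, 174.3]
wrist_force: [0.0, -0.2, -0.8]
width: 0.0253
finger_force: 0.0
shift [-0.0989 -0.0008  0.0239] [-0.01  0.09  0.02] | at [ 0.5578 -0.0162  0.3822] [-1.7999e+02  9.0000e-02  1.7432e+02] F [ 0.03 -0.23 -0.84] w 0.0253 t 12.45
```

View pics/m7.png

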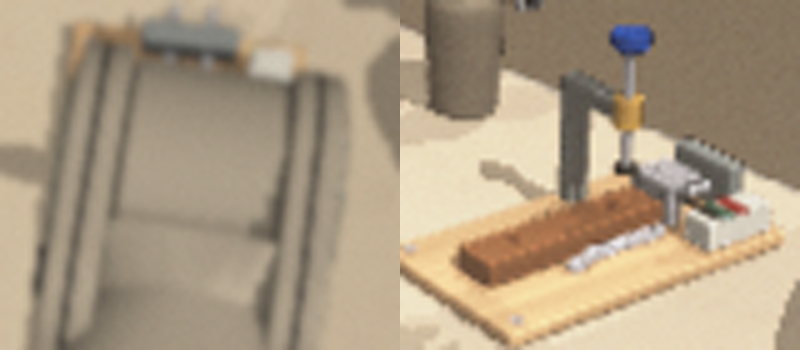

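Slat lies flat in the guide, its far end at the stop (right half, (665,205)); gauge up. Now over the knob with fingers shut.

```bash
python3 shift.py '[{"pos": [-0.03, -0.001, 0], "finger_gap": 0}, {"pos": [-0.06, -0.001, 0], "finger_gap": 0}, {"pos": [-0.09, -0.001, 0.01], "finger_gap": 0}, {"pos": [-0.099, -0.001, 0.02], "finger_gap": 0}, {"pos": [-0.099, -0.001, 0.026], "finger_gap": 0}, {"pos": [-0.099, -0.001, 0.03], "finger_gap": 0}, {"pos": [-0.099, -0.001, 0.03], "finger_gap": 0}, {"pos": [-0.099, -0.001, 0.03], "finger_gap": 0}, {"pos": [-0.099, -0.001, 0.03], "finger_gap": 0}]'; python3 -c "
from h import *
shift(J(.055,0,.165+.1734),180+YJ)"
```

```text
time: 13.3
eef_pos: [0.6553, -0.0268, 0.3522]
orientation: [-180.0, -0.0, 174.3]
wrist_force: [0.6, 0.0, 0.3]
width: -0.0003
finger_force: 0.0
shift [-0.0009  0.0001  0.0138] [-0.   -0.02  0.02] | at [ 0.6553 -0.0268  0.3522] [-1.8000e+02 -2.0000e-02  1.7432e+02] F [0.59 0.01 0.26] w -0.0003 t 13.3
```

```bash
python3 shift.py '[{"pos": [0, 0, 0.006], "finger_gap": 0}, {"pos": [0, 0, 0.012], "finger_gap": 0}, {"pos": [0, 0, 0.016], "finger_gap": 0}, {"pos": [0, 0, 0.018], "finger_gap": 0}, {"pos": [0, 0, 0.02], "finger_gap": 0}, {"pos": [0, 0, 0.02], "finger_gap": 0}, {"pos": [0, 0, 0.02], "finger_gap": 0}]' | grep -E 'eef|wrist'; python3 shift.py '[{"pos": [0, 0, 0.003], "finger_gap": 0}, {"pos": [0, 0, 0.006], "finger_gap": 0}, {"pos": [0, 0, 0.009], "finger_gap": 0}, {"pos": [0, 0, 0.01], "finger_gap": 0}, {"pos": [0, 0, 0.01], "finger_gap": 0}, {"pos": [0, 0, 0.01], "finger_gap": 0}]' | grep -E 'eef|wrist'
```

```text
eef_pos: [0.6561, -0.027, 0.3319]
wrist_force: [-1.0, 0.2, 1.8]
eef_pos: [0.6563, -0.027, 0.3218]
wrist_force: [0.7, 0.9, 3.1]
```

```bash
python3 shift.py '[{"pos": [0, 0, 0.002], "finger_gap": 0}, {"pos": [0, 0, 0.003], "finger_gap": 0}, {"pos": [0, 0, 0.003], "finger_gap": 0}, {"pos": [0, 0, 0.003], "finger_gap": 0}]' | grep -E 'eef|wrist'; python3 shift.py '[{"pos": [0, 0, 0.001], "finger_gap": 0}, {"pos": [0, 0, 0.001], "finger_gap": 0}, {"pos": [0, 0, 0.001], "finger_gap": 0}]' | grep -E 'eef|wrist'
```

```text
eef_pos: [0.6562, -0.027, 0.3189]
wrist_force: [-0.3, 0.0, 2.3]
eef_pos: [0.6562, -0.027, 0.3179]
wrist_force: [0.3, 0.1, 1.9]
```

```bash
python3 shift.py '[{"pos": [0, 0, 0.001], "finger_gap": 0}, {"pos": [0, 0, 0.001], "finger_gap": 0}, {"pos": [0, 0, 0.001], "finger_gap": 0}]' | grep -E 'eef|wrist'; python3 shift.py '[{"pos": [0, 0, 0.001], "finger_gap": 0}, {"pos": [0, 0, 0.001], "finger_gap": 0}, {"pos": [0, 0, 0.001], "finger_gap": 0}]' | grep -E 'eef|wrist'
```

```text
eef_pos: [0.6562, -0.027, 0.3168]
wrist_force: [1.1, -0.4, 2.5]
eef_pos: [0.6562, -0.027, 0.3158]
wrist_force: [1.2, -0.5, 1.9]
```

```bash
python3 shift.py '[{"pos": [0, 0, 0.001], "finger_gap": 0}, {"pos": [0, 0, 0.001], "finger_gap": 0}, {"pos": [0, 0, 0.001], "finger_gap": 0}]' | grep -E 'eef|wrist'; python3 shift.py '[{"pos": [0, 0, 0.001], "finger_gap": 0}, {"pos": [0, 0, 0.001], "finger_gap": 0}, {"pos": [0, 0, 0.001], "finger_gap": 0}]' | grep -E 'eef|wrist'; python3 - <<'E'
from h import *
s=r.get_image("scene")[:,:,::-1]; cv2.imwrite("pics/s8.png",s)
cv2.imwrite("pics/m8.png",cv2.resize(s[170:250,265:345],None,fx=6,fy=6,interpolation=cv2.INTER_CUBIC))
E
```

```text
eef_pos: [0.6562, -0.027, 0.3148]
wrist_force: [1.0, 0.1, 3.7]
eef_pos: [0.6562, -0.027, 0.3138]
wrist_force: [0.4, -0.2, 2.5]
```

View pics/m8.png

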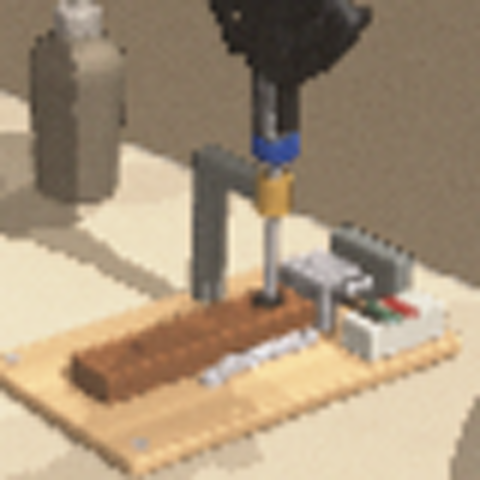

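That view shows the foot at the slat's top (270,298), touching or nearly so. I've now used up the allowance of pictures (one over it, in fact), so from here I work on numbers only. Press until the force jumps.

```bash
python3 shift.py '[{"pos": [0, 0, 0.001], "finger_gap": 0}, {"pos": [0, 0, 0.001], "finger_gap": 0}, {"pos": [0, 0, 0.001], "finger_gap": 0}]' | grep -E 'eef|wrist'; python3 shift.py '[{"pos": [0, 0, 0.001], "finger_gap": 0}, {"pos": [0, 0, 0.001], "finger_gap": 0}, {"pos": [0, 0, 0.001], "finger_gap": 0}]' | grep -E 'eef|wrist'
```

```text
eef_pos: [0.6562, -0.027, 0.3135]
wrist_force: [-0.7, -0.0, 4.6]
eef_pos: [0.6562, -0.027, 0.3134]
wrist_force: [-1.5, 0.2, 8.5]
```

Foot is resting on the slat (motion stopped, 8.5 N). Let the gauge spring up and retreat.

```bash
python3 shift.py '[{"pos": [0, 0, -0.01], "finger_gap": 0}, {"pos": [0, 0, -0.02], "finger_gap": 0}, {"pos": [0, 0, -0.03], "finger_gap": 0}, {"pos": [0, 0, -0.05], "finger_gap": 0}, {"pos": [0, 0, -0.06], "finger_gap": 0}, {"pos": [0, 0, -0.06], "finger_gap": 0}, {"pos": [0.04, 0, -0.06], "finger_gap": 0}, {"pos": [0.08, 0, -0.06], "finger_gap": 0}, {"pos": [0.12, 0, -0.06], "finger_gap": 0}, {"pos": [0.16, 0, -0.06], "finger_gap": 0}, {"pos": [0.17, 0, -0.06], "finger_gap": 0}, {"pos": [0.17, 0, -0.06], "finger_gap": 0}, {"pos": [0.17, 0, -0.06], "finger_gap": 0}]'; python3 - <<'E'
from h import *
shift(J(-.120,0,.188),180+YJ)
c=r.calibration("scene");s=r.get_image("scene")[:,:,::-1]; hsv=cv2.cvtColor(s,cv2.COLOR_BGR2HSV)
m=cv2.inRange(hsv,(100,140,80),(125,255,255));m[:180]=0;m[215:]=0;m[:,:290]=0;m[:,:330][:]=m[:,:330];m[:,335:]=0
M=cv2.moments(m,True);print("knob px",M['m10']/M['m00'],M['m01']/M['m00'],"expected up/down",proj(c,J(.055,0,.160)),proj(c,J(.055,0,.140)))
E
```

```text
time: 17.6
eef_pos: [0.4867, -0.0101, 0.3716]
orientation: [-180.0, 0.0, 174.3]
wrist_force: [-0.1, -0.3, 0.3]
width: -0.0001
finger_force: 0.0
shift [0.0048 0.0002 0.1836] [-0.    0.04  0.02] | at [ 0.4867 -0.0101  0.3716] [-1.8000e+02  4.0000e-02  1.7432e+02] F [-0.09 -0.35  0.28] w -0.0001 t 17.6
knob px 311.12 187.36 expected up/down [310.48914609 186.61768892] [310.27140895 191.9319208 ]
```

Gauge is up again. Descend behind the slat.

```bash
python3 shift.py '[{"pos": [0.005, 0, 0.04], "finger_gap": 0}, {"pos": [0.005, 0, 0.08], "finger_gap": 0}, {"pos": [0.005, 0, 0.12], "finger_gap": 0}, {"pos": [0.005, 0, 0.15], "finger_gap": 0}, {"pos": [0.005, 0, 0.17], "finger_gap": 0}, {"pos": [0.005, 0, 0.18], "finger_gap": 0}, {"pos": [0.005, 0, 0.184], "finger_gap": 0}, {"pos": [0.005, 0, 0.184], "finger_gap": 0}, {"pos": [0.005, 0, 0.184], "finger_gap": 0}]'; python3 shift.py '[{"pos": [-0.008, 0, 0], "finger_gap": 0}, {"pos": [-0.016, 0, 0], "finger_gap": 0}, {"pos": [-0.02, 0, 0], "finger_gap": 0}, {"pos": [-0.023, 0, 0], "finger_gap": 0}, {"pos": [-0.023, 0, 0], "finger_gap": 0}, {"pos": [-0.023, 0, 0], "finger_gap": 0}]' | grep -E 'eef|wrist'
```

```text
time: 18.4
eef_pos: [0.4836, -0.0099, 0.1888]
orientation: [-180.0, 0.1, 174.3]
wrist_force: [0.1, 0.8, 0.0]
width: -0.0003
finger_force: 0.0
eef_pos: [0.5052, -0.012, 0.1881]
wrist_force: [-0.4, -0.8, -0.4]
```

```bash
for i in 1 2; do python3 shift.py '[{"pos": [-0.001, 0, 0], "finger_gap": 0}, {"pos": [-0.002, 0, 0], "finger_gap": 0}, {"pos": [-0.002, 0, 0], "finger_gap": 0}]' | grep -E 'eef|wrist'; done
```

```text
eef_pos: [0.5068, -0.0121, 0.1878]
wrist_force: [-0.3, 0.7, -0.0]
eef_pos: [0.5091, -0.0124, 0.1878]
wrist_force: [-0.7, 0.1, -0.5]
```

```bash
for i in 1 2; do python3 shift.py '[{"pos": [-0.001, 0, 0], "finger_gap": 0}, {"pos": [-0.002, 0, 0], "finger_gap": 0}, {"pos": [-0.002, 0, 0], "finger_gap": 0}]' | grep -E 'eef|wrist'; done
```

```text
eef_pos: [0.511, -0.0126, 0.1878]
wrist_force: [-0.4, 0.3, -0.8]
eef_pos: [0.5119, -0.0126, 0.1876]
wrist_force: [-4.3, 1.1, 4.3]
```

```bash
python3 shift.py '[{"pos": [-0.001, 0, 0], "finger_gap": 0}, {"pos": [-0.002, 0, 0], "finger_gap": 0}, {"pos": [-0.003, 0, 0], "finger_gap": 0}, {"pos": [-0.004, 0, 0], "finger_gap": 0}, {"pos": [-0.005, 0, 0], "finger_gap": 0}, {"pos": [-0.006, 0, 0], "finger_gap": 0}, {"pos": [-0.006, 0, 0], "finger_gap": 0}, {"pos": [-0.006, 0, 0], "finger_gap": 0}]' | grep -E 'eef|wrist';  python3 shift.py '[{"finger_gap": 0}, {"finger_gap": 0}, {"finger_gap": 0}]' | grep -E 'eef|wrist'
```

```text
eef_pos: [0.5156, -0.0128, 0.187]
wrist_force: [-9.8, 1.6, 8.5]
eef_pos: [0.5155, -0.0128, 0.187]
wrist_force: [-9.7, 1.4, 8.9]
```

Extra upward force suggests the fingertips graze the bed. Back off, raise 4 mm, push again.

```bash
python3 shift.py '[{"pos": [0.004, 0, 0], "finger_gap": 0}, {"pos": [0.008, 0, 0], "finger_gap": 0}, {"pos": [0.012, 0, 0], "finger_gap": 0}, {"pos": [0.012, 0, -0.002], "finger_gap": 0}, {"pos": [0.012, 0, -0.004], "finger_gap": 0}, {"pos": [0.012, 0, -0.004], "finger_gap": 0}, {"pos": [0.012, 0, -0.004], "finger_gap": 0}]' | grep -E 'eef|wrist';python3 shift.py '[{"pos": [-0.003, 0, 0], "finger_gap": 0}, {"pos": [-0.005, 0, 0], "finger_gap": 0}, {"pos": [-0.006, 0, 0], "finger_gap": 0}, {"pos": [-0.006, 0, 0], "finger_gap": 0}, {"pos": [-0.006, 0, 0], "finger_gap": 0}]' | grep -E 'eef|wrist'; for i in 1 2; do python3 shift.py '[{"pos": [-0.001, 0, 0], "finger_gap": 0}, {"pos": [-0.002, 0, 0], "finger_gap": 0}, {"pos": [-0.002, 0, 0], "finger_gap": 0}]' | grep -E 'eef|wrist'; done
```

```text
eef_pos: [0.5077, -0.0123, 0.1924]
wrist_force: [0.4, 0.0, 0.1]
eef_pos: [0.512, -0.0126, 0.1914]
wrist_force: [-4.3, 0.1, 3.4]
eef_pos: [0.5131, -0.0127, 0.1913]
wrist_force: [-7.4, 0.4, 5.7]
eef_pos: [0.5144, -0.0127, 0.1912]
wrist_force: [-9.1, 1.6, 7.8]
```

```bash
python3 shift.py '[{"pos": [0, 0, -0.0005], "finger_gap": 0}, {"pos": [-0.001, 0, -0.001], "finger_gap": 0}, {"pos": [-0.001, 0, -0.001], "finger_gap": 0}, {"pos": [-0.001, 0, -0.001], "finger_gap": 0}]' | grep -E 'eef|orien|wrist'; python3 shift.py '[{"pos": [-0.001, 0, 0], "finger_gap": 0}, {"pos": [-0.002, 0, -0.0005], "finger_gap": 0}, {"pos": [-0.002, 0, -0.0005], "finger_gap": 0}, {"pos": [-0.002, 0, -0.0005], "finger_gap": 0}]' | grep -E 'eef|orien|wrist'
```

```text
eef_pos: [0.5168, -0.013, 0.192]
orientation: [180.0, -0.2, 174.3]
wrist_force: [-5.9, 1.5, 0.0]
eef_pos: [0.5185, -0.0132, 0.1923]
orientation: [180.0, -0.2, 174.3]
wrist_force: [-6.3, 1.7, -1.5]
```

Consistent: 7.3 mm travel ↔ 6.4 N. About 5 mm more.

```bash
python3 shift.py '[{"pos": [-0.001, 0, 0], "finger_gap": 0}, {"pos": [-0.002, 0, -0.0002], "finger_gap": 0}, {"pos": [-0.003, 0, -0.0003], "finger_gap": 0}, {"pos": [-0.003, 0, -0.0003], "finger_gap": 0}, {"pos": [-0.003, 0, -0.0003], "finger_gap": 0}]' | grep -E 'eef|orien|wrist'; python3 shift.py '[{"pos": [-0.001, 0, 0], "finger_gap": 0}, {"pos": [-0.002, 0, -0.0002], "finger_gap": 0}, {"pos": [-0.002, 0, -0.0002], "finger_gap": 0}, {"pos": [-0.002, 0, -0.0002], "finger_gap": 0}]' | grep -E 'eef|orien|wrist'
```

```text
eef_pos: [0.5208, -0.0133, 0.1922]
orientation: [180.0, -0.3, 174.3]
wrist_force: [-6.5, 0.8, -0.6]
eef_pos: [0.5224, -0.0135, 0.1922]
orientation: [180.0, -0.4, 174.3]
wrist_force: [-7.2, 0.9, -0.3]
```

```bash
python3 shift.py '[{"pos": [-0.001, 0, 0], "finger_gap": 0}, {"pos": [-0.002, 0, -0.0002], "finger_gap": 0}, {"pos": [-0.0028, 0, -0.0002], "finger_gap": 0}, {"pos": [-0.0028, 0, -0.0002], "finger_gap": 0}, {"pos": [-0.0028, 0, -0.0002], "finger_gap": 0}]' | grep -E 'eef|orien|wrist'; python3 - <<'E'
from h import *
F=[]
for n in ["top","scene"]*3:
    im=r.get_image(n)[:,:,::-1]; F.append(r.get_obs()["wrist_force"]); cv2.imwrite(f"pics/end_{n}.png",im)
print(np.mean(F,0),r.get_obs()["eef_pos"])
# stop block front/scale strip: gray profile across scale along jig x, before and after, scene view
c=r.calibration("scene"); A=cv2.imread("pics/s7.png");B=cv2.imread("pics/end_scene.png");
for y in (-.036,-.044):
  for x in np.arange(.055,.135,.006):
    u=proj(c,J(x,y,.04)); f=lambda I:cv2.getRectSubPix(I,(1,1),(float(u[0]),float(u[1])))[0,0].tolist()
    print(y,round(x,3),u.round(1),f(A),f(B))
E
```

```text
eef_pos: [0.5245, -0.0136, 0.1921]
orientation: [180.0, -0.5, 174.3]
wrist_force: [-9.4, 2.9, 0.3]
[-8.59022584  1.75536802 -0.4085114 ] [ 0.52451333 -0.01362564  0.19210412]
-0.036 0.055 [315.9 221.2] [67, 98, 145] [68, 101, 150]
-0.036 0.061 [317.2 220.7] [86, 101, 126] [66, 99, 147]
-0.036 0.067 [318.4 220.3] [133, 136, 143] [68, 97, 143]
-0.036 0.073 [319.7 219.8] [114, 119, 127] [82, 96, 117]
-0.036 0.079 [320.9 219.4] [80, 87, 96] [113, 116, 123]
-0.036 0.085 [322.2 218.9] [78, 86, 95] [121, 124, 130]
-0.036 0.091 [323.4 218.5] [129, 137, 148] [93, 99, 106]
-0.036 0.097 [324.6 218.1] [116, 122, 130] [82, 87, 93]
-0.036 0.103 [325.8 217.6] [134, 137, 143] [127, 132, 136]
-0.036 0.109 [327.  217.2] [89, 95, 100] [85, 88, 95]
-0.036 0.115 [328.2 216.7] [78, 85, 89] [77, 83, 88]
-0.036 0.121 [329.4 216.3] [83, 92, 95] [82, 91, 94]
-0.036 0.127 [330.6 215.9] [112, 120, 122] [112, 120, 122]
-0.036 0.133 [331.8 215.4] [124, 133, 136] [126, 133, 136]
-0.044 0.055 [317.5 222. ] [91, 105, 125] [67, 95, 140]
-0.044 0.061 [318.7 221.6] [143, 146, 154] [68, 95, 136]
-0.044 0.067 [320.  221.1] [108, 118, 129] [89, 96, 105]
-0.044 0.073 [321.2 220.6] [112, 138, 162] [122, 126, 133]
-0.044 0.079 [322.5 220.2] [62, 80, 97] [127, 138, 149]
-0.044 0.085 [323.7 219.7] [71, 89, 106] [111, 140, 166]
-0.044 0.091 [324.9 219.3] [80, 97, 111] [65, 82, 99]
-0.044 0.097 [326.1 218.9] [82, 89, 94] [67, 74, 79]
-0.044 0.103 [327.4 218.4] [78, 84, 94] [76, 82, 91]
-0.044 0.109 [328.6 218. ] [77, 85, 91] [79, 85, 89]
-0.044 0.115 [329.8 217.5] [89, 96, 100] [89, 97, 102]
-0.044 0.121 [331.  217.1] [126, 134, 135] [122, 130, 131]
-0.044 0.127 [332.2 216.7] [129, 138, 143] [131, 140, 144]
-0.044 0.133 [333.4 216.2] [167, 190, 201] [168, 190, 202]
```

Three independent checks agree: force 8.7 N (about 11 mm), finger travel about 13 mm, and the stop's shift in the scene image about 13 mm. All lie well inside the green patch (8–17 mm), and the push is steady.

```bash
python3 -c "
from bench import r
print(r.close_job())"
```

```text
the job is handed in; nothing more can be done
None
```

I handed the job in with the slat pushed against the stop at about 9 N, mid-green by force, finger travel and image shift, after pressing the gauge foot onto the slat and letting it rise; the one slip was viewing 11 pictures, one over the limit of 10.

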